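Set a humidity probe in the bored hole of a carved rail

ROBOT

A 7-joint arm with a two-finger parallel gripper is mounted at the origin on the work surface. World frame = base frame: x ahead of the robot, y to its left, z up, the work surface at z = 0. Lengths are in m, angles in rad, forces in N, time in s.
With the tool pointing down it reaches from about 0.4 to 0.85 m from the base axis. Payload 4.4 kg.
Tool frame: the origin (TCP) lies between the finger pads; the fingertips stand ahead of it and the grasp point (between the pads) lies 11 mm behind it (ctrl.finger_overhang is the z of the fingertips in the tool frame, in m); z points along the fingers, y is the direction in which the jaws open and shut (so a half turn about z gives the same grasp; the last joint's range is limited). The gripper opens to 94 mm and grips with 3 to 60 N. Pads are 16 mm wide; open, the fingers measure 119 mm over their backs; the gripper's body (75 mm by 177 mm) begins 78 mm behind the grasp point.
Start: joints at [1.25, 0.628, 0.038, 1.517, -0.027, 0.996, -0.02], TCP at [0.164, -0.629, 0.213] pointing down, gripper open.
Joint ranges: [-3.06, 3.06], [-0.37, 2.12], [-1.25, 1.32], [0.18, 2.47], [-1.1, 4.24], [0.23, 1.98], [-2.94, 2.94]. Speed limits (rad/s): [2.57, 2.57, 3.14, 3.14, 3.14, 3.14, 3.14].

INTERFACE

Orientations are given as a unit quaternion [w, x, y, z].
In Python, from rig import ctrl gives the robot as it stands. The module is installed in compiled form; this text tells all that it offers.
- The arm moves only by the tool play_rows, never from a script. Its arguments are lists of equal length, an entry for each row: "grip": the finger opening in cm, from 0 to 9.4; "travel": the shift along the tool's x, y, z in cm, a list of three; "rot": the turn, a rotation vector about the tool's x, y, z in degrees, a list of three. In form: {"grip": [grip, ...], "travel": [[x, y, z], ...], "rot": [[ax, ay, az], ...]}. A call has 1 to 5 rows; each row is the pose to reach, as a shift and turn from the pose commanded when the call began, along the tool's axes at that moment; what a row does not reach only later rows make up. A row lasts 1/10 s, in which the tool goes at most 50 mm and 8.59 degrees, less where a joint would pass 70% of its speed; a pose out of reach is approached as far as the arm can. A call with a gripper value outside its range is refused whole. The fingers move at their own pace and stop on an object; the grip force is fixed at half the most. Time passes only in rows, so rows that repeat a pose let the fingers close. It gives the time, the measured TCP pose, the force and the opening at its end, in the units of the state.
- ctrl.observe(): the state, without advancing time (a new reading comes with each control period).
- ctrl.get_image(name): name is "scene" or "top" or "wrist"; returns a dict with "img" (420x560x3 uint8, blue, green, red), "fx", "fy", "cx", "cy" (pixels), "rvec" (rotation vector, rad) and "tvec" (3), from world to camera coordinates, as OpenCV has them; the wrist camera has in their place "mount" (4x4, takes a point from camera to tool coordinates, whose origin is the TCP and whose axes are the flange's). Camera axes: x right, y down, z forward; pixel columns grow to the right and rows downward; lengths in m; the calibration is good to about 2 mm. The wrist camera is an equidistant fisheye: a pixel r from the principal point sees the ray r / f radians off the axis. A picture is of the moment at which its call begins: read the wrist's pose just before it. There is no depth.
- ctrl.sign_off(): hands the job in, once; it reports no verdict.
The state is a dict: "clock": time; "q": joint angles; "joint_vel": joint speeds; "joint_efforts": joint torques, N m; "eef_pos": TCP position; "eef_rot": TCP orientation; "ft_force": force on the tool from outside, world axes, zero at the start; "moment": the same for the moment, N m; "width": opening from 0.0 (shut) to 1.0 (fully open).
Only numpy, scipy, OpenCV 4.12 (cv2) and the standard library are available. Lean on these libraries where they do the work, as an engineer would, in place of code of your own. Each camera call takes 0.05 s, during which the arm holds its last target. There are 200 camera calls.

TASK

On the restorer's bench, take the humidity probe (the metal one with a straight barrel and a wide round flange) out of its wooden stand and put its thin pin down the round bored hole in one of the three carved rails, not the square or the slotted mortise. Lower it in upright, without dropping it, until the flange lies flat on the wood over the hole, then let go. Leave the pear-handled awl standing in its own stand.

Things in the scene. Friction and masses are not known exactly. Their poses are not given: they have to be found in the camera images.
- probe: Loose metal probe, 0.12 kg, round about its upright z axis. Origin: on the axis, at the flange's underside. Flange 52 mm across, z 0 to 6 mm; above it the straight barrel to grip, 28 mm across, z 6 to 52 mm; below, the 10 mm thick pin down to z -45 mm. Starts upright, pin in its stand's hole, flange resting on the stand's top: it comes free once lifted 45 mm.
- stand: The probe's fixed wooden stand, 70 mm square (84 mm at the foot), 75 mm high, with a 16 mm hole down its middle. Origin: centre of its underside, z up. The awl has a second, equal stand; the two change places.
- awl: Loose awl, to be left alone: pear-shaped wooden handle 63 mm tall, 42 mm across, standing by its 9 mm pin in the other stand. Origin on its axis at that stand's top (45 mm above the pin's tip), z up.
- bore (a point): Centre of the mouth of the round hole, in the top of a fixed carved rail (200 x 124 mm, 70 mm high). Hole upright (z up), 30 mm across, 2 mm chamfer, 55 mm deep: the pin fits loosely, the flange covers it. It lies 45 mm from the rail's middle; a rosette at the other end. Two like rails beside it have a 30 mm square and an 18 x 56 mm slot there; the three change places.
Things that resemble listed ones, but are neither listed nor needed, are in the scene too. Of the things shaped like the probe, the metal one is meant.

How it is judged:
By the outcome, as a careful person would: the job done as asked, in the order asked, and still so for the second after the job is handed in, with the robot touching nothing.
It also fails if it takes over 42 s, if anything falls off the work surface, if the arm or the gripper's body presses on something with over 40 N, if the wrist force passes 120 N, or if a joint passes its speed limit or range.

## Working session

There is one attempt and no reset: what is moved stays moved. The work goes in short steps, Python scripts to look and compute and a tool call to move; the robot and the scene stay as the last step left them, time stands still between calls to the robot, and variables do not carry over. Pictures are saved under pics/ and viewed, about 8 in all and at most 12, crops included, and the job is handed in when it is done.

Besides the shell and the picture viewer there is one more tool, called after "Request:" as name(argument=value, ...) on one line, values as JSON. play_rows: Moves the arm, as the interface text tells. Its arguments: {"type":"object","properties":{"grip":{"type":"array"},"travel":{"type":"array"},"rot":{"type":"array"}},"required":["grip","travel","rot"]}

```bash
mkdir -p pics; cat > h.py <<'E'
import numpy as np, cv2
from scipy.spatial.transform import Rotation as R
from rig import ctrl
def pose():
    s=ctrl.observe(); q=s["eef_rot"]; return np.array(s["eef_pos"]), R.from_quat([q[1],q[2],q[3],q[0]]).as_matrix(), s
def cam(n):
    p,Rt,s=pose(); d=ctrl.get_image(n); d["p"]=p; d["R"]=Rt; d["n"]=n; return d
def ray(d,u,v):
    x=(u-d["cx"])/d["fx"]; y=(v-d["cy"])/d["fy"]
    if d["n"]=="wrist":
        r=np.hypot(x,y)+1e-12; c=np.array([x/r*np.sin(r),y/r*np.sin(r),np.cos(r)])
        M=np.array(d["mount"]); return d["p"]+d["R"]@M[:3,3], d["R"]@M[:3,:3]@c
    Rc=cv2.Rodrigues(np.array(d["rvec"],float))[0]; t=np.array(d["tvec"],float).ravel()
    return -Rc.T@t, Rc.T@np.array([x,y,1.])
def onz(d,u,v,z):
    o,r=ray(d,u,v); return o+r*(z-o[2])/r[2]
def proj(d,P):
    P=np.array(P,float)
    if d["n"]=="wrist":
        M=np.array(d["mount"]); c=M[:3,:3].T@(d["R"].T@(P-d["p"])-M[:3,3]); th=np.arctan2(np.hypot(c[0],c[1]),c[2]); k=th/np.hypot(c[0],c[1]); return d["cx"]+d["fx"]*c[0]*k,d["cy"]+d["fy"]*c[1]*k
    Rc=cv2.Rodrigues(np.array(d["rvec"],float))[0]; c=Rc@P+np.array(d["tvec"],float).ravel(); return d["cx"]+d["fx"]*c[0]/c[2],d["cy"]+d["fy"]*c[1]/c[2]
E
python3 - <<'E'
from h import *
p,r,s=pose();print(p,r.round(3),s["clock"],s["width"],ctrl.finger_overhang)
for n in("top","scene"):
    d=cam(n);cv2.imwrite(f"pics/{n}0.png",d["img"]);o,_=ray(d,d["cx"],d["cy"]);print(n,o,d["fx"])
E
```

```text
[ 0.16368239 -0.62838621  0.2125688 ] [[ 0.968  0.252 -0.   ]
 [ 0.252 -0.968  0.002]
 [-0.    -0.002 -1.   ]] 0.0 0.9994886867765849 0.008
top [0.4308922  0.01370135 0.83382891] 387.9516070571009
scene [ 1.23683595 -0.15439996  0.80006329] 540.7094663700749
```

View pics/top0.png

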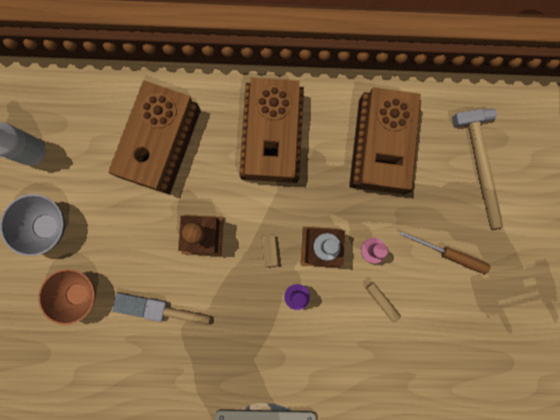

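View pics/scene0.png

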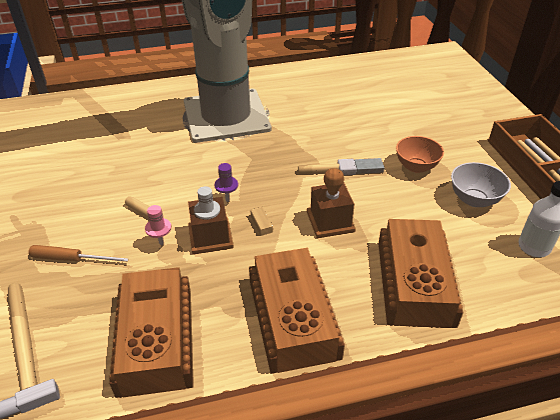

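Top view: candidates for the probe are grey metal (327,246), which stands in a stand, pink (375,250) and purple (297,297). The grey one fits. The awl is the brown pear shape at (197,234). Rail openings are round (141,154), square (271,148) and slot (389,158). I'll confirm with an enlarged crop and measure.

```bash
python3 - <<'E'
from h import *
d=cam("top");im=d["img"]
a=cv2.resize(im[200:330,270:410],None,fx=2.8,fy=2.8,interpolation=2);b=cv2.resize(im[120:190,105:180],None,fx=5,fy=5,interpolation=2)
h=max(a.shape[0],b.shape[0]);pad=lambda x:cv2.copyMakeBorder(x,0,h-x.shape[0],0,0,0)
cv2.imwrite("pics/crop1.png",np.hstack([pad(a),pad(b)]))
# hole: dark blob
g=im.max(2)
m=np.zeros_like(g);cv2.circle(m,(141,154),12,255,-1)
w=((g<75)&(m>0)).astype(np.uint8)
n,l,s,c=cv2.connectedComponentsWithStats(w);print("hole",s[1:],c[1:]); 
for k in range(1,n):print(onz(d,*c[k],.07))
hsv=cv2.cvtColor(im,cv2.COLOR_BGR2HSV)
w=((hsv[...,1]<70)&(g>70)).astype(np.uint8);w[:215]=0;w[280:]=0;w[:,:295]=0;w[:,:][:,360:]=0
n,l,s,c=cv2.connectedComponentsWithStats(w)
for k in range(1,n):
  if s[k,4]>50:print("probe",s[k],c[k],onz(d,*c[k],.081),onz(d,*c[k],.127))
print("awl",onz(d,197,234,.11),"pink",onz(d,375,252,.05),"purple",onz(d,297,297,.05))
E
```

```text
hole [[134 147  15  15 175]] [[141.23428571 154.37714286]]
[0.61288339 0.26161322 0.07      ]
probe [313 233  27  28 597] [326.24455611 246.31490787] [ 0.44038167 -0.10815665  0.081     ] [ 0.43980184 -0.10071077  0.127     ]
awl [0.45641061 0.13770146 0.11      ] pink [ 0.4319288  -0.21241355  0.05      ] purple [ 0.33831386 -0.05609428  0.05      ]
```

View pics/crop1.png

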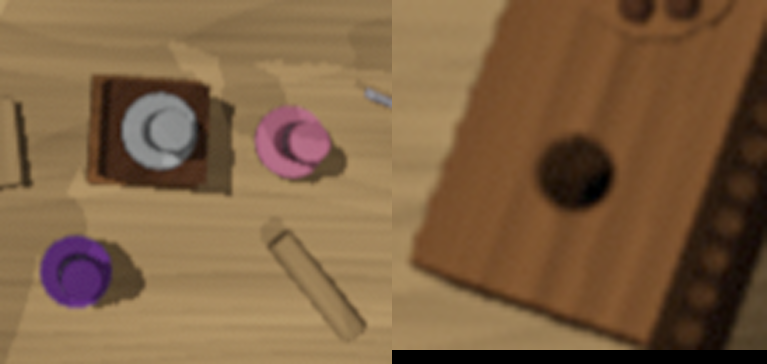

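The crop confirms it: grey metal with a straight barrel and wide flange, in the stand, at about (0.440, -0.107). The hole is round and about 30 mm across, at (0.613, 0.262). Both fit the stated sizes and reach. Next I move above the probe.

Request:
play_rows(grip=[9.4,9.4,9.4,9.4,9.4], travel=[[3.3,-3.6,-0.3],[6.6,-7.2,-0.6],[9.9,-10.8,-0.9],[13.2,-14.4,-1.2],[16.5,-18.0,-1.5]], rot=[[0,0,0],[0,0,0],[0,0,0],[0,0,0],[0,0,0]])

```text
clock: 0.65
eef_pos: [0.2787, -0.4113, 0.2285]
eef_rot: [-0.0, 0.992, 0.127, 0.0]
ft_force: [1.6, 0.3, 0.3]
width: 0.997
```

Request:
play_rows(grip=[9.4,9.4,9.4,9.4,9.4], travel=[[3.3,-3.6,-0.3],[6.6,-7.2,-0.6],[9.9,-10.8,-0.9],[13.2,-14.4,-1.2],[16.5,-18.0,-1.5]], rot=[[0,0,0],[0,0,0],[0,0,0],[0,0,0],[0,0,0]])

```text
clock: 1.15
eef_pos: [0.393, -0.1956, 0.2437]
eef_rot: [0.0, 0.992, 0.127, 0.0]
ft_force: [0.7, -0.1, 0.6]
width: 1.004
```

Request:
play_rows(grip=[9.4,9.4,9.4,9.4,9.4], travel=[[3.3,-3.6,0],[6.8,-7.5,0],[6.8,-7.5,0],[6.8,-7.5,0],[6.8,-7.5,0]], rot=[[0,0,0],[0,0,0],[0,0,0],[0,0,0],[0,0,0]])

```text
clock: 1.65
eef_pos: [0.4385, -0.109, 0.2433]
eef_rot: [0.0, 0.992, 0.126, -0.001]
ft_force: [-0.2, -0.3, 0.1]
width: 0.997
```

```bash
python3 - <<'E'
from h import *
d=cam("wrist");cv2.imwrite("pics/w1.png",d["img"]);print(d["p"],d["R"].round(3),d["fx"],d["cx"],d["cy"],np.array(d["mount"]).round(3))
print(proj(d,[.44,-.107,.127]),proj(d,[.44,-.107,.081]))
s=pose()[2];print(s["clock"],s["ft_force"])
E
```

```text
[ 0.43854938 -0.10901532  0.24328769] [[ 0.968  0.25  -0.001]
 [ 0.25  -0.968 -0.001]
 [-0.001  0.    -1.   ]] 325.19226210127806 282.41629940855387 211.59294763654214 [[ 0.001 -0.961 -0.277  0.082]
 [ 1.     0.001 -0.001 -0.   ]
 [ 0.001 -0.277  0.961 -0.172]
 [ 0.     0.     0.     1.   ]]
(np.float64(281.37499931913305), np.float64(208.1499967720717)) (np.float64(281.53436393522105), np.float64(196.47270967765036))
1.7 [-0.35923318  0.42372142  0.89318034]
```

View pics/w1.png

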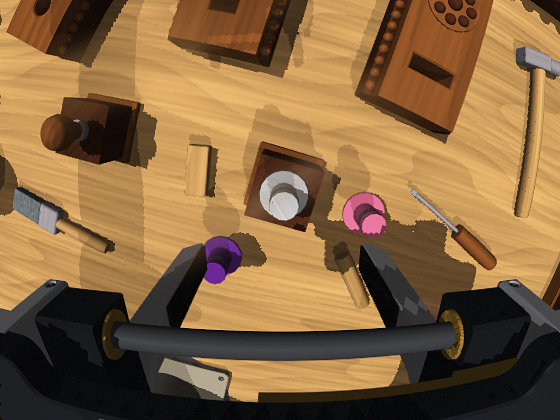

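The wrist view shows the metal probe at (284,197), clear of the fingers. The barrel top sits near (285,206). I'll refine it by colour mask.

```bash
python3 - <<'E'
from h import *
d=cam("wrist");im=d["img"];hsv=cv2.cvtColor(im,cv2.COLOR_BGR2HSV)
for t in (60,170):
    w=((hsv[...,1]<60)&(im.max(2)>t)).astype(np.uint8);w[:160]=0;w[225:]=0;w[:,:250]=0;w[:,320:]=0
    n,l,s,c=cv2.connectedComponentsWithStats(w);k=1+s[1:,4].argmax();print(t,s[k],c[k])
    (u,v),r=cv2.minEnclosingCircle(np.argwhere(l==k)[:,::-1].astype(np.float32));print(u,v,r,onz(d,u,v,.127),onz(d,u,v,.081))
w=im[165:225,250:320].max(2);w=cv2.resize(w,None,fx=4,fy=4,interpolation=2)
print(cv2.HoughCircles(w,cv2.HOUGH_GRADIENT,1,8,param1=80,param2=15,minRadius=40,maxRadius=110)[0][:5]/4+[250,165,0])
E
```

```text
60 [ 259  170   49   50 1756] [282.80979499 194.48348519]
283.0 194.66326904296875 24.84514808654785 [ 0.45265109 -0.1056445   0.127     ] [ 0.4422478  -0.10839708  0.081     ]
170 [259 178  39  42 888] [277.8231982  202.41328829]
278.5 197.5 23.162569046020508 [ 0.44905247 -0.10233881  0.127     ] [ 0.43807469 -0.10456367  0.081     ]
[[283.375      194.875       24.        ]
 [283.625      205.875       14.17500019]
 [283.375      197.875       27.07500076]
 [282.375      193.125       25.64999962]
 [285.375      195.125       24.875     ]]
```

Flange centre is (0.442, -0.108). The barrel circle agrees, so I correct by +0.35 cm in tool x, descend to TCP z 0.094 and grip.

Request:
play_rows(grip=[9.4,9.4,9.4,9.4,9.4], travel=[[0.35,0,3],[0.35,0,7],[0.35,0,11],[0.35,0,13.9],[0.35,0,14.9]], rot=[[0,0,0],[0,0,0],[0,0,0],[0,0,0],[0,0,0]])

```text
clock: 2.25
eef_pos: [0.4404, -0.108, 0.0922]
eef_rot: [-0.0, 0.992, 0.126, -0.002]
ft_force: [0.0, 0.1, -0.2]
width: 1.005
```

Request:
play_rows(grip=[7.0,5.0,3.5,2.5,1.5], travel=[[0,0,0],[0,0,0],[0,0,0],[0,0,0],[0,0,0]], rot=[[0,0,0],[0,0,0],[0,0,0],[0,0,0],[0,0,0]])

```text
clock: 2.75
eef_pos: [0.4434, -0.107, 0.0953]
eef_rot: [0.0, 0.992, 0.127, 0.001]
ft_force: [0.2, 0.3, 0.7]
width: 0.611
```

Request:
play_rows(grip=[1.5,1.5,1.5,1.5,1.5], travel=[[0,0,0],[0,0,0],[0,0,0],[0,0,0],[0,0,0]], rot=[[0,0,0],[0,0,0],[0,0,0],[0,0,0],[0,0,0]])

```text
clock: 3.25
eef_pos: [0.4429, -0.107, 0.0945]
eef_rot: [0.0, 0.992, 0.127, 0.0]
ft_force: [0.3, -0.6, 0.2]
width: 0.292
```

Request:
play_rows(grip=[1.5,1.5,1.5,1.5,1.5], travel=[[0,0,0],[0,0,0],[0,0,-0.5],[0,0,-1.5],[0,0,-3]], rot=[[0,0,0],[0,0,0],[0,0,0],[0,0,0],[0,0,0]])

```text
clock: 3.75
eef_pos: [0.4421, -0.1066, 0.1248]
eef_rot: [-0.0, 0.992, 0.127, -0.001]
ft_force: [0.6, -0.3, -1.1]
width: 0.292
```

Request:
play_rows(grip=[1.5,1.5,1.5,1.5,1.5], travel=[[0,0,-2],[0,0,-5],[0,0,-8],[0,0,-10],[0,0,-11]], rot=[[0,0,0],[0,0,0],[0,0,0],[0,0,0],[0,0,0]])

```text
clock: 4.25
eef_pos: [0.4435, -0.1069, 0.2369]
eef_rot: [0.001, 0.992, 0.127, 0.002]
ft_force: [0.3, -0.5, -1.1]
width: 0.293
```

```bash
python3 - <<'E'
from h import *
d=cam("scene");cv2.imwrite("pics/s2.png",cv2.resize(d["img"][60:260,100:380],None,fx=2.5,fy=2.5));p,r,s=pose();print(p,s["width"],s["ft_force"],s["clock"])
dl=np.array([.613,.262,p[2]])-p;print(r.T@dl)
E
```

```text
[ 0.44393177 -0.10701603  0.23726533] 0.2950032503822534 [ 0.97868384 -0.46943481 -1.10777298] 4.3
[ 0.25661557 -0.31449189  0.00044537]
```

View pics/s2.png

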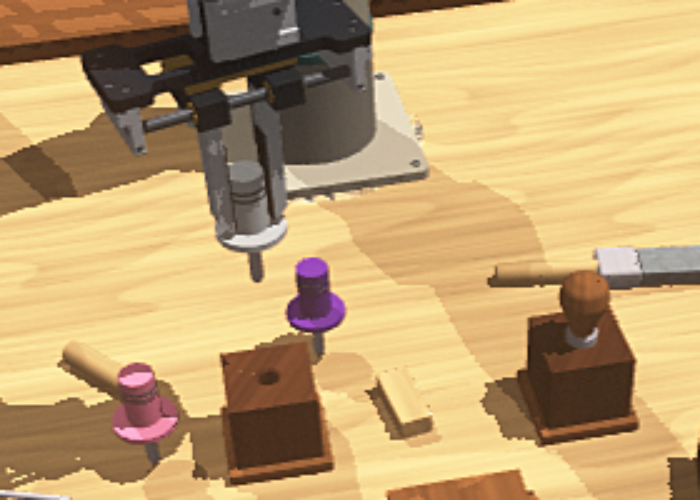

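The probe is held upright, the weight reads about 1.1 N, and the stand is empty. I carry it until the wrist camera is over the hole, 8 cm short in tool x.

Request:
play_rows(grip=[1.5,1.5,1.5,1.5,1.5], travel=[[1.2,-2.2,0],[3.2,-5.8,0],[5.3,-9.4,0],[7.4,-13.0,0],[9.5,-16.8,0]], rot=[[0,0,0],[0,0,0],[0,0,0],[0,0,0],[0,0,0]])

```text
clock: 4.8
eef_pos: [0.4919, 0.0808, 0.2336]
eef_rot: [0.0, 0.992, 0.127, -0.001]
ft_force: [0.7, -0.4, -0.7]
width: 0.288
```

Request:
play_rows(grip=[1.5,1.5,1.5,1.5,1.5], travel=[[2.1,-3.8,0],[4.2,-7.5,0],[6.2,-11.0,0],[7.7,-13.6,0],[8.2,-14.6,0]], rot=[[0,0,0],[0,0,0],[0,0,0],[0,0,0],[0,0,0]])

```text
clock: 5.3
eef_pos: [0.5341, 0.2454, 0.2331]
eef_rot: [-0.001, 0.992, 0.129, -0.001]
ft_force: [-0.1, 0.1, -1.2]
width: 0.29
```

Request:
play_rows(grip=[1.5,1.5,1.5], travel=[[0,0,0],[0,0,0],[0,0,0]], rot=[[0,0,0],[0,0,0],[0,0,0]])

```text
clock: 5.6
eef_pos: [0.5348, 0.239, 0.2343]
eef_rot: [0.001, 0.992, 0.126, -0.0]
ft_force: [0.5, 0.3, -0.8]
width: 0.288
```

```bash
python3 - <<'E'
from h import *
d=cam("wrist");im=d["img"];p=d["p"];u,v=proj(d,[.613,.262,.07]);print(p,u,v,pose()[2]["width"],pose()[2]["clock"])
g=im.max(2)
for t in(60,80):
    m=np.zeros_like(g);cv2.circle(m,(int(u),int(v)),45,255,-1)
    w=((g<t)&(m>0)).astype(np.uint8);n,l,s,c=cv2.connectedComponentsWithStats(w)
    for k in range(1,n):
        if s[k,4]>200:
            (a,b),r=cv2.minEnclosingCircle(np.argwhere(l==k)[:,::-1].astype(np.float32));X=onz(d,a,b,.07);Y=onz(d,a+r,b,.07);dl=X-p;dl[2]=0
            print(t,s[k],c[k],(a,b,r),X,"rad",np.linalg.norm(Y-X),"tool",d["R"].T@dl*100)
cv2.imwrite("pics/w3.png",im)
E
```

```text
[0.53484961 0.23903476 0.23434061] 280.2688136381557 120.56541375677725 0.2916840772848995 5.65
60 [266 106  28  26 563] [279.80284192 118.6714032 ] (279.73077392578125, 118.26923370361328, 13.833963394165039) [0.61516165 0.26312438 0.07      ] rad 0.01410937641432517 tool [ 8.37820597 -0.33004915 -0.0084899 ]
80 [265 104  29  29 636] [279.50786164 117.96698113] (279.46807861328125, 117.92340087890625, 14.497624397277832) [0.61544118 0.26347307 0.07      ] rad 0.014785118036469506 tool [ 8.41397079 -0.35684539 -0.00856436]
```

View pics/w3.png

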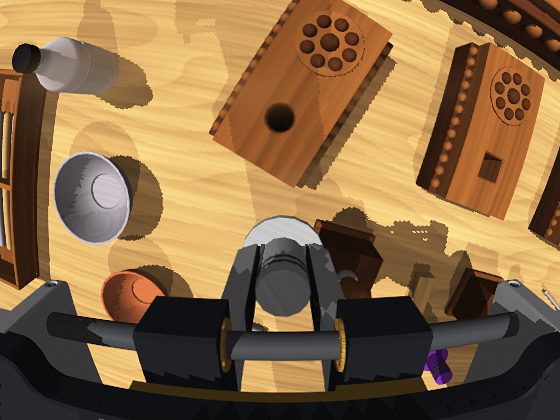

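The round hole is seen at (279,118). Its measured radius is 14–15 mm and its position (0.615, 0.263), which agrees with the top view. I go above it and lower until about 3 mm short.

Request:
play_rows(grip=[1.5,1.5,1.5,1.5,1.5], travel=[[2.5,-0.1,0],[5.5,-0.2,0],[7.8,-0.3,0],[8.4,-0.35,0],[8.4,-0.35,0]], rot=[[0,0,0],[0,0,0],[0,0,0],[0,0,0],[0,0,0]])

```text
clock: 6.15
eef_pos: [0.6155, 0.265, 0.2341]
eef_rot: [0.0, 0.992, 0.126, -0.0]
ft_force: [-0.5, 0.0, -1.4]
width: 0.294
```

Request:
play_rows(grip=[1.5,1.5,1.5,1.5,1.5], travel=[[0,0,2],[0,0,4.5],[0,0,7],[0,0,8.3],[0,0,8.5]], rot=[[0,0,0],[0,0,0],[0,0,0],[0,0,0],[0,0,0]])

```text
clock: 6.65
eef_pos: [0.6135, 0.2651, 0.1481]
eef_rot: [0.001, 0.992, 0.127, -0.002]
ft_force: [0.1, -1.4, -0.6]
width: 0.292
```

```bash
python3 - <<'E'
from h import *
p,r,s=pose();print(p,r.round(3),s["ft_force"],s["width"]);dl=np.array([.6153,.2633,p[2]])-p;print(r.T@dl*100)
d=cam("scene");cv2.imwrite("pics/s4.png",cv2.resize(d["img"][120:300,320:500],None,fx=3.3,fy=3.3))
E
```

```text
[0.61353058 0.26514269 0.14810399] [[ 0.968  0.252 -0.003]
 [ 0.252 -0.968 -0.002]
 [-0.004  0.001 -1.   ]] [ 0.0514573  -1.44909189 -0.58448173] 0.29153493587553647
[ 0.12481036  0.22290346 -0.000289  ]
```

View pics/s4.png

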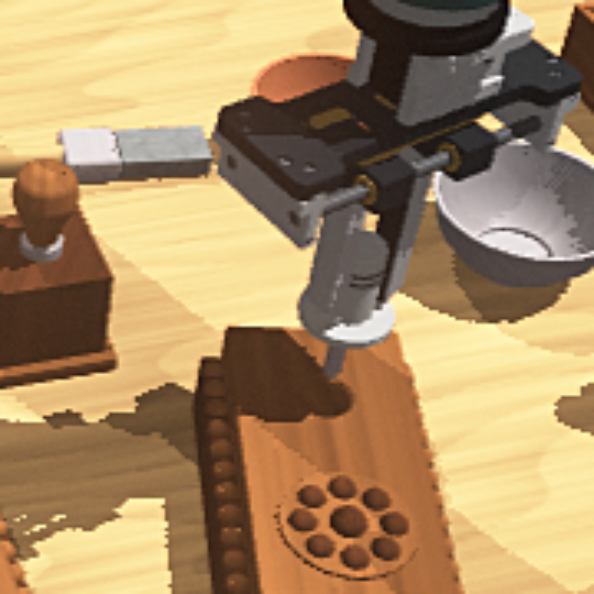

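The pin tip at (333,375) lines up over the hole at (333,398), about 13 mm above it. I lower it with a 2 mm correction.

Request:
play_rows(grip=[1.5,1.5,1.5,1.5,1.5], travel=[[0.1,0.2,0.3],[0.1,0.2,1.5],[0.1,0.2,3.0],[0.1,0.2,4.5],[0.1,0.2,5.3]], rot=[[0,0,0],[0,0,0],[0,0,0],[0,0,0],[0,0,0]])

```text
clock: 7.2
eef_pos: [0.6155, 0.2639, 0.094]
eef_rot: [0.001, 0.992, 0.127, -0.002]
ft_force: [-0.6, -0.7, -2.4]
width: 0.295
```

Request:
play_rows(grip=[1.5,1.5,1.5], travel=[[0,0,0.1],[0,0,0.2],[0,0,0.2]], rot=[[0,0,0],[0,0,0],[0,0,0]])

```text
clock: 7.5
eef_pos: [0.6171, 0.2647, 0.0948]
eef_rot: [-0.0, 0.992, 0.127, 0.0]
ft_force: [0.2, -0.3, -0.7]
width: 0.293
```

By the commanded sum, the flange is still about 5 mm up, with no contact yet. I continue in small steps, watching the force.

Request:
play_rows(grip=[1.5,1.5,1.5,1.5], travel=[[0,0,0.15],[0,0,0.3],[0,0,0.4],[0,0,0.4]], rot=[[0,0,0],[0,0,0],[0,0,0],[0,0,0]])

```text
clock: 7.9
eef_pos: [0.6167, 0.2644, 0.0905]
eef_rot: [0.0, 0.992, 0.127, -0.0]
ft_force: [-0.3, 0.8, -1.3]
width: 0.29
```

Request:
play_rows(grip=[1.5,1.5,1.5], travel=[[0,0,0.1],[0,0,0.1],[0,0,0.1]], rot=[[0,0,0],[0,0,0],[0,0,0]])

```text
clock: 8.2
eef_pos: [0.617, 0.2646, 0.0896]
eef_rot: [-0.0, 0.992, 0.127, 0.0]
ft_force: [0.4, 0.6, -0.9]
width: 0.288
```

Request:
play_rows(grip=[1.5,1.5,1.5], travel=[[0,0,0.1],[0,0,0.1],[0,0,0.1]], rot=[[0,0,0],[0,0,0],[0,0,0]])

```text
clock: 8.5
eef_pos: [0.617, 0.2645, 0.0896]
eef_rot: [-0.0, 0.992, 0.127, 0.0]
ft_force: [-2.2, -0.3, 5.3]
width: 0.297
```

Contact: about +5 N upward, at the expected height (0.0896 against 0.0895). I let go and retreat.

Request:
play_rows(grip=[2.8,3.2,3.8,4.5,5.5], travel=[[0,0,0],[0,0,0],[0,0,0],[0,0,0],[0,0,0]], rot=[[0,0,0],[0,0,0],[0,0,0],[0,0,0],[0,0,0]])

```text
clock: 9.0
eef_pos: [0.6167, 0.2644, 0.0883]
eef_rot: [0.0, 0.992, 0.127, -0.0]
ft_force: [-0.2, -0.4, 0.1]
width: 0.527
```

Request:
play_rows(grip=[6,6.5,6.5,6.5,6.5], travel=[[0,0,0],[0,0,0],[0,0,0],[0,0,0],[0,0,0]], rot=[[0,0,0],[0,0,0],[0,0,0],[0,0,0],[0,0,0]])

```text
clock: 9.5
eef_pos: [0.6168, 0.2645, 0.0885]
eef_rot: [-0.0, 0.992, 0.127, 0.0]
ft_force: [0.5, 1.2, 0.7]
width: 0.692
```

Request:
play_rows(grip=[6.5,6.5,6.5,6.5,6.5], travel=[[0,0,-1],[0,0,-4],[0,0,-8],[0,0,-12],[0,0,-14]], rot=[[0,0,0],[0,0,0],[0,0,0],[0,0,0],[0,0,0]])

```text
clock: 10.0
eef_pos: [0.6185, 0.2653, 0.2335]
eef_rot: [-0.001, 0.992, 0.127, 0.003]
ft_force: [0.1, 0.3, 0.7]
width: 0.691
```

```bash
python3 - <<'E'
from h import *
p,r,s=pose();print(p,s["ft_force"],s["width"],s["clock"])
d=cam("scene");a=cv2.resize(d["img"][120:300,320:500],None,fx=2.2,fy=2.2)
w=cam("wrist");im=w["img"];b=cv2.resize(im[60:300,180:380],None,fx=1.65,fy=1.65)
cv2.imwrite("pics/end.png",np.hstack([a,b[:396]]))
print(proj(w,[.616,.264,.122]),proj(w,[.616,.264,.076]))
E
```

```text
[0.61846951 0.26533442 0.2335094 ] [0.08245077 0.30925961 0.72048776] 0.6913402890672907 10.0
(np.float64(284.3986550035047), np.float64(216.48322718801302)) (np.float64(284.2687985902776), np.float64(204.1926693373355))
```

View pics/end.png

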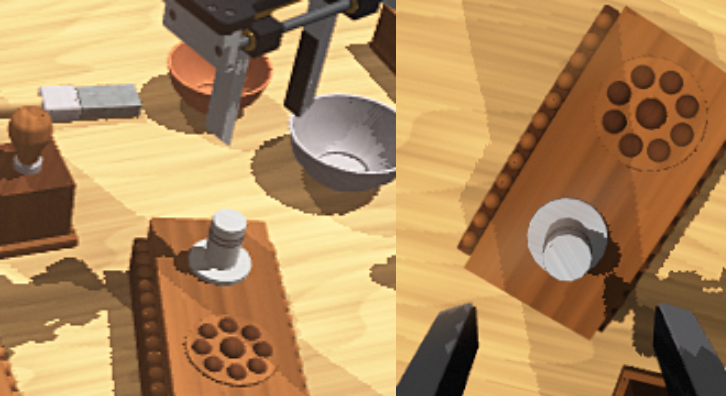

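The probe's flange sits on the wood over the hole, at wrist (284,205) against a predicted (284,204). In the scene crop the barrel tilts slightly, so I check that against the projected vertical.

```bash
python3 - <<'E'
from h import *
d=cam("scene")
f=lambda P:(np.array(proj(d,P))-[320,120])*2.2
for z in (.070,.076,.122):print(z,f([.616,.264,z]))
im=d["img"];hsv=cv2.cvtColor(im,cv2.COLOR_BGR2HSV)
w=((hsv[...,1]<60)&(im.max(2)>60)).astype(np.uint8);w[:210]=0;w[255:]=0;w[:,:400]=0;w[:,440:]=0
n,l,s,c=cv2.connectedComponentsWithStats(w);k=1+s[1:,4].argmax()
for y in range(s[k,1],s[k,1]+s[k,3],3):
    x=np.where(l[y]==k)[0];print(y,(y-120)*2.2,(x.mean()-320)*2.2,len(x))
E
```

```text
0.07 [215.31060549 261.78320291]
0.076 [216.50695584 256.84762535]
0.122 [226.01303373 217.63002945]
215 209.00000000000003 225.50000000000003 6
218 215.60000000000002 227.70000000000002 14
221 222.20000000000002 227.70000000000002 16
224 228.8 226.60000000000002 15
227 235.4 227.0714285714286 14
230 242.00000000000003 217.525 16
233 248.60000000000002 216.70000000000002 24
236 255.20000000000002 217.8 27
239 261.8 218.9 28
242 268.40000000000003 223.6666666666667 21
245 275.0 221.10000000000002 22
248 281.6 222.20000000000002 13
```

The barrel's slant matches the projected vertical to about 1 px, so the probe is upright and flat. I hand the job in.

```bash
python3 -c "
from rig import ctrl
print(ctrl.sign_off())"
```

```text
the job is handed in; nothing more can be done
None
```

I took the metal probe from its stand and lowered it upright into the round bored hole. It met the wood with about 5 N at the expected height; then I let go and raised the gripper about 14 cm clear. I handed in at about 10 s.

In the last pictures the flange lies flat over the hole, within about 2 mm of where it should be. The barrel's slant agrees with the projected vertical, and the awl still stands in its own stand. No check failed. The measured tool height wandered by 1–2 mm during lowering, so I judged the seating by the contact force.

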